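# Pop the workshop radio's battery hatch

### The arm

A 6-joint arm with a two-finger parallel gripper is mounted at the origin on the work surface. World frame = base frame: x ahead of the robot, y to its left, z up, the work surface at z = 0. Lengths are in m, angles in rad, forces in N, time in s.
With the tool pointing down it reaches from about 0.275 to 0.825 m from the base axis. Payload 4.9 kg.
Tool frame: the origin (TCP) lies midway between the tips of the shut fingers; the grasp point (between the pads) lies 19 mm behind it (bot.grip_depth is the distance from the TCP to the grasp point, in m); z points along the fingers, y is the line along which they close (so a half turn about z gives the same grasp; the last joint's range is limited). The gripper opens to 85 mm and grips with 20 to 120 N. Pads are 22 mm wide; open, the fingers measure 114 mm over their backs; the gripper's body (76 mm by 85 mm) begins 54 mm behind the grasp point. The pads swing forward as they close: fully open they stand 13 mm farther back than shut.
Start: joints at [-1.376, 0.326, -0.193, 1.052, 0, 1.437], TCP at [0.178, -0.521, 0.231] pointing down, gripper open.
Joint ranges: [-2.65, 2.65], [-0.97, 1.79], [-1.3, 1.35], [-1.93, 2.1], [-1.47, 1.37], [-3.14, 3.14]. Speed limits (rad/s): [2.57, 2.57, 3.14, 3.14, 3.14, 3.14].

### API

Orientations are given as a unit quaternion [w, x, y, z].
In Python, from cell import bot gives the robot as it stands. Calls block until the motion is done:
- bot.move_pose(position, orientation): joint-space move of the TCP to a pose.
- bot.move_linear(position, speed=0.15, rotation=None, until_force=None): straight line of the TCP; rotation=None keeps the orientation; speed is the mean speed in m/s. With until_force (N) it stops when the force on the tool has changed by that much, and returns True; else False.
- bot.goto_joints(angles): joint-space move.
- bot.set_gripper(opening, grasp_force=None): opening from 0.0 (shut) to 1.0 (fully open); grasp_force is the grip in N (None keeps the last); returns when the fingers have stopped.
- bot.wait(seconds).
- bot.solve_ik(position, orientation): joint angles nearest the present ones, or None.
- bot.camera(name): name is "side" or "top" or "wrist"; returns the picture (480x640x3 uint8, red, green, blue); there is no depth.
- bot.calibration(name): a dict with "mtx" (3x3 intrinsics, pixels), "extrinsics" (4x4, takes a point from world to camera coordinates); the wrist camera has in their place "hand_eye" (4x4, takes a point from camera to tool coordinates, whose origin is the TCP and whose axes are the flange's). Camera axes: x right, y down, z forward; pixel columns grow to the right and rows downward; lengths in m; the calibration is good to about 2 mm. A picture is of the moment at which its call begins: read the wrist's pose just before it. calibration takes no time and is no camera call.
A pose or a line that the arm cannot do raises bot.PlanningError and nothing moves.
- bot.close_job(): hands the job in; it is judged then, once.
Trained networks look in the newest picture that a camera, given by its name, has taken for a name from the list of things; names that differ only in an ending like _2 or _b are one class to them, and where a whole thing is asked for, a point or a joint stands for the part that bears it (a point fixed in the world has none). Each returns a list of dicts, best first, with "confidence" (0 to 1); they miss things now and then, are a little off and sometimes report something else, mostly with a low value. They report only what shows in the picture. A call takes as long as a camera call.
- bot.search_frame(camera, thing): "bbox" ([left, top, width, height] in pixels, round what is visible of it).
Readings, each from a call of its own:
- bot.read_clock(): time.
- bot.read_joint_positions(): joint angles.
- bot.read_joint_vel(): joint speeds.
- bot.read_joint_efforts(): joint torques, N m.
- bot.read_position(): TCP position.
- bot.read_tool_rot(): TCP orientation.
- bot.read_ft_force(): force on the tool from outside, world axes, zero at the start.
- bot.read_moment(): the same for the moment, N m.
- bot.read_gripper_width(): opening from 0.0 (shut) to 1.0 (fully open).
- bot.read_finger_force(): force on a finger pad.
Only numpy, scipy, OpenCV 4.12 (cv2) and the standard library are available. Lean on these libraries where they do the work, as an engineer would, in place of code of your own. Each camera call takes 0.05 s, during which the arm holds its last target. There are 200 camera calls.

### The job

The workshop radio on the bench needs new batteries. With a fingertip press the rubber pad of its battery hatch, the larger of the two lids on its top, down once until the push-push latch lets go, and get out of its way so that it springs up; then wait with your hand clear for a good two seconds to see that it stays open. Do not push it shut again, leave the small hatch shut, and do not pick up or disturb anything else.

Things in the scene. Friction and masses are not known exactly. Their poses are not given: they have to be found in the camera images.
- radio: Workshop radio lying on the bench, fixed: grey box 200 (x) by 310 (y) by 85 mm high, rubber corners. Origin: centre of its underside. On its flat top, side by side along y, two black bays, each 116 (x) by 106 (y) mm, tops 115 mm above the bench (103 mm in front of a lid's free edge), centres 85 mm either side of the middle; which hatch is on which side varies.
- battery_pad (a point): Centre of the top of the rubber press pad (16 by 28 mm, 6 mm proud) on the battery hatch, 121 mm above the bench when shut. The hatch is the LARGER lid: grey, 86 mm hinge to free edge, 84 mm wide, 5 mm thick, flush in its bay. Pad centre 12 mm from the free edge, 74 mm from the hinge. Frame: x from pad to hinge, y along the hinge, z up while shut. Moves with the lid.
- battery_hinge (a point): Middle of the battery hatch's hinge line, 113 mm above the bench; y along the hinge.
- battery_hatch (a joint): Battery hatch angle (rad): 0 shut, 1.2 fully open (free edge up and over, hinge on the side away from the robot), -0.085 pressed to its hard stop. The pad must go down 5 mm (to -0.065) against 3 to 5 N to click; stop at 6 mm. Let go, it springs to 1.2 in about 1 s and stays; it follows a finger in its way. Pressed less, it stays latched. Once open, pressing it down fully latches it shut again.
- battery_follower (a joint): Hidden pin of the battery hatch's latch (m), inside the radio, cannot be seen or touched: 0 latched, +0.004 to +0.009 after the releasing press, -0.012 once the lid has sprung open. Negative with the lid down means it was pushed shut again.
- port_pad (a point): Centre of the top of the like press pad on the SMALL port hatch (60 mm hinge to free edge, 50 mm wide) in the other bay: leave it alone.
- port_hatch (a joint): Angle of the small port hatch (rad): 0 shut and latched, positive open, negative pressed. Must stay shut.
- wax_block: Loose pale wax block 50 by 22 by 18 mm lying on the radio's top in the gap between the two bays, top 103 mm above the bench. Origin: centre of underside. Leave alone.
- batten: Loose pine offcut 160 by 45 by 20 mm on the bench beside the radio. Leave alone.
- spokeshave: Loose metal spokeshave 228 mm across its handles, 33 mm high, on the bench between radio and robot. Leave alone.
- screwdriver: Loose wooden-handled screwdriver 200 mm long on the bench beside the radio. Leave alone.
- glue: Loose white-capped glue bottle 60 mm diameter, 130 mm tall, standing beyond the radio. Leave alone.
- tape: Loose black roll of tape, 90 mm diameter, 24 mm high, beyond the radio. Leave alone.
- sanding_block: Loose cork sanding block 100 by 60 by 30 mm beyond the radio. Leave alone.

How it is judged:
By the outcome, as a careful person would: the job done as asked, in the order asked, and still so for the second after the job is handed in, with the robot touching nothing.
It also fails if it takes over 32 s, if anything falls off the work surface, if the arm or the gripper's body presses on something with over 40 N, if the wrist force passes 120 N, or if a joint passes its speed limit or range.

## Working session

There is one attempt and no reset: what is moved stays moved. The work goes in short steps, each a Python script; the robot and the scene stay as the last script left them, time stands still between calls to the robot, and variables do not carry over. Pictures are saved under pics/ and viewed, at most 10 in all, crops included, and the job is handed in when it is done.

```bash
mkdir -p pics
python3 - <<'E'
from cell import bot
import cv2
for c in ["top","side"]:
    im=bot.camera(c); cv2.imwrite(f"pics/{c}0.png",im[:,:,::-1])
    for t in ["battery_hatch","battery_pad","port_pad","port_hatch","radio","wax_block"]:
        print(c,t,[(d["bbox"],round(d["confidence"],2)) for d in bot.search_frame(c,t)[:3]])
    k=bot.calibration(c); print(k["mtx"].tolist(),k["extrinsics"].round(4).tolist())
print(bot.read_clock())
E
```

```text
top battery_hatch [([305.8, 202.8, 63.3, 67.6], 0.98)]
top battery_pad [([308.4, 201.9, 64.2, 63.7], 0.72)]
top port_pad [([443.6, 206.9, 39.9, 43.5], 0.64), ([308.4, 200.4, 60.9, 68.2], 0.29)]
top port_hatch [([444.8, 204.9, 35.4, 43.7], 0.73)]
top radio [([282.2, 170.9, 236.1, 148.2], 0.73), ([309.4, 117.9, 38.4, 55.2], 0.32)]
top wax_block [([389.2, 200.2, 18.1, 40.5], 0.79)]
[[507.8023217708654, 0.0, 325.0533580914785], [0.0, 507.8023217708654, 238.05028256160546], [0.0, 0.0, 1.0]] [[-0.2151, -0.9766, -0.004, 0.1439], [-0.9555, 0.2113, -0.2059, 0.5619], [0.2019, -0.0405, -0.9786, 0.6858], [0.0, 0.0, 0.0, 1.0]]
side battery_hatch [([277.8, 187.8, 72.3, 43.1], 0.83), ([441.7, 303.4, 63.3, 64.1], 0.22)]
side battery_pad [([278.1, 189.9, 72.2, 41.5], 0.78)]
side port_pad [([333.7, 266.5, 61.1, 42.2], 0.93)]
side port_hatch [([331.9, 266.3, 63.4, 41.2], 0.88)]
side radio [([239.0, 189.3, 216.2, 226.0], 0.69)]
side wax_block [([330.2, 243.1, 42.4, 16.5], 0.73), ([289.7, 392.5, 155.0, 74.5], 0.59)]
[[462.59164950491197, 0.0, 320.03916610199013], [0.0, 462.59164950491197, 239.88408586779565], [0.0, 0.0, 1.0]] [[0.8627, -0.5058, 0.0045, -0.5013], [-0.3258, -0.5624, -0.76, 0.2294], [0.3869, 0.6542, -0.6499, 0.533], [0.0, 0.0, 0.0, 1.0]]
0.7
```

Run:
```python
import cv2
a=cv2.imread("pics/top0.png"); cv2.imwrite("pics/top0c.png",cv2.resize(a[150:350,260:530],None,fx=2.9,fy=2.9,interpolation=cv2.INTER_CUBIC))
```

```text
(no output)
```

View pics/top0c.png

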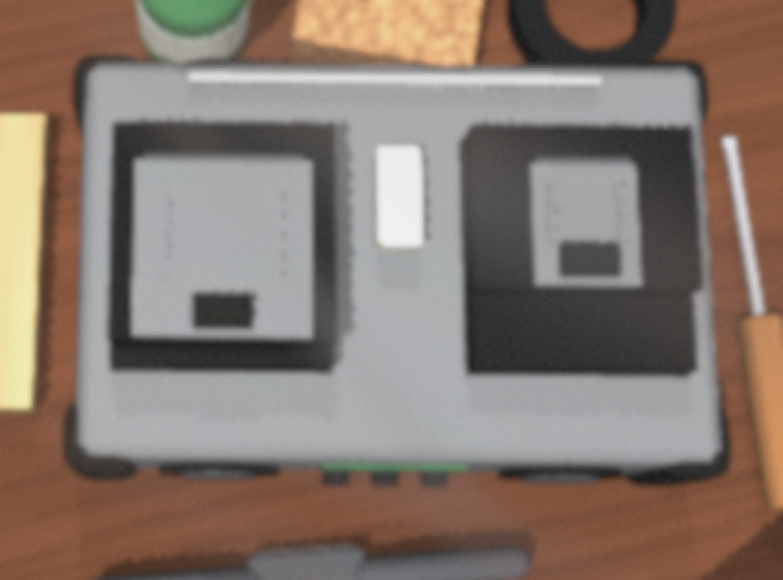

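View pics/side0.png

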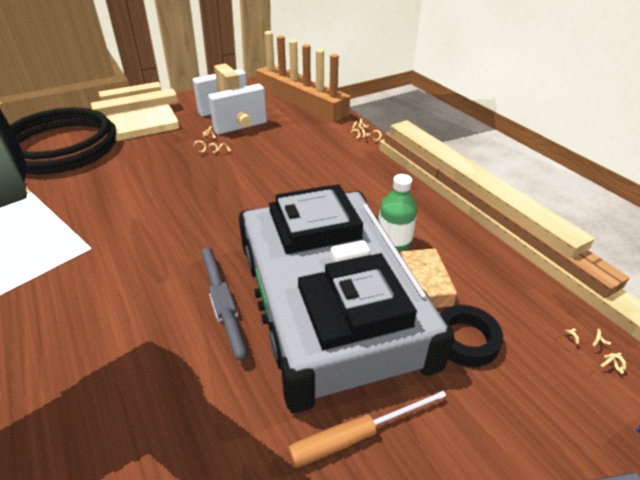

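The top view shows the larger lid on the left (the robot's +y side), with its pad at about full-image pixel (337, 257). The side view shows the same pad at about (292, 211). Next I triangulate both.

```bash
cat > h.py <<'E'
from cell import bot
import numpy as np, cv2
def onplane(c,uv,z):
    k=bot.calibration(c); K,E=np.array(k["mtx"]),np.array(k["extrinsics"]); R,t=E[:3,:3],E[:3,3]
    d=R.T@np.linalg.solve(K,[*uv,1]); o=-R.T@t
    return o+d*(z-o[2])/d[2]
E
python3 - <<'E'
from h import *
from scipy.spatial.transform import Rotation as Rn
f=lambda u,v:(260+u/2.9,150+v/2.9)
p=onplane("top",f(223,311),.121); s=onplane("side",(292,211),.121)
print("pad top/side",p.round(4),s.round(4))
q=[onplane("top",f(*x),.115) for x in [(132,156),(312,156),(314,338),(132,338)]]
print("lid",np.round(q,4).tolist(),[np.linalg.norm(q[i]-q[i-1]).round(4) for i in range(4)])
h=(q[0]+q[1])/2-(q[2]+q[3])/2; yaw=np.arctan2(h[1],h[0]); w=q[0]-q[1]
yaw2=np.arctan2(-w[0],w[1]); print("yaw",yaw,yaw2)
print("pad from lid edge",(q[2]+q[3])/2+.012*h/np.linalg.norm(h))
w=np.array(bot.read_tool_rot()); print(w, Rn.from_quat(w,scalar_first=True).as_matrix().round(3).tolist())
for y in (yaw,yaw+np.pi):
    r=(Rn.from_euler('z',y)*Rn.from_euler('x',np.pi)).as_quat(scalar_first=True)
    for dz in (0,.06): print(r.round(4), bot.solve_ik([p[0],p[1],.115+dz],r))
E
```

```text
pad top/side [0.538  0.0123 0.121 ] [0.5377 0.007  0.121 ]
lid [[0.6208, 0.0376, 0.115], [0.6024, -0.0455, 0.115], [0.5176, -0.0263, 0.115], [0.5357, 0.0557, 0.115]] [np.float64(0.087), np.float64(0.0852), np.float64(0.087), np.float64(0.0839)]
yaw -0.21617188656467362 -0.21793357476556582
pad from lid edge [0.53838066 0.01213659 0.115     ]
[ 1.84411127e-05  9.86520118e-01  1.63640020e-01 -2.16860539e-05] [[0.946, 0.323, -0.0], [0.323, -0.946, -0.0], [-0.0, 0.0, -1.0]]
[ 0.      0.9942 -0.1079 -0.    ] [-0.11441065  0.41194203 -0.38870126  0.77015304  0.         -3.03983142]
[ 0.      0.9942 -0.1079 -0.    ] [-0.11441065  0.34921465 -0.31133165  0.91025003  0.         -3.03983142]
[0.     0.1079 0.9942 0.    ] [-0.11441065  0.41194203 -0.38870126  0.77015304  0.          0.10176124]
[0.     0.1079 0.9942 0.    ] [-0.11441065  0.34921465 -0.31133165  0.91025003  0.          0.10176124]
```

Run:
```python
from h import *
Q=[0,.1079,.9942,0]; Q=list(np.array(Q)/np.linalg.norm(Q))
bot.set_gripper(0.0)
bot.move_pose([.538,.011,.235],Q)
for c in ("top","side","wrist"):
    pos=np.array(bot.read_position()); rot=bot.read_tool_rot()
    im=bot.camera(c); 
    cv2.imwrite(f"pics/{c}1.png",im[:,:,::-1])
    print(c,[(d["bbox"],round(d["confidence"],2)) for t in ("battery_pad","battery_hatch") for d in bot.search_frame(c,t)[:1]])
k=bot.calibration("wrist"); print(pos,rot,k["hand_eye"].round(4).tolist(),k["mtx"].tolist())
print(bot.read_clock(),bot.read_ft_force())
```

```text
top []
side [([277.9, 186.7, 72.7, 46.0], 0.6), ([276.3, 189.5, 74.0, 43.3], 0.95)]
wrist [([256.2, 216.6, 135.3, 123.1], 0.63), ([260.3, 217.3, 130.0, 123.2], 0.81)]
[0.53800347 0.010569   0.23497366] [-2.68542678e-05  1.08322581e-01  9.94115797e-01 -1.48120486e-05] [[0.001, -0.9579, -0.287, 0.0739], [1.0, 0.0005, 0.002, 0.0013], [-0.0018, -0.287, 0.9579, -0.1426], [0.0, 0.0, 0.0, 1.0]] [[426.1918810692177, 0.0, 321.06553955919816], [0.0, 426.1918810692177, 243.5986605258064], [0.0, 0.0, 1.0]]
4.2083 [0.34804942 0.43903466 0.12995466]
```

View pics/wrist1.png

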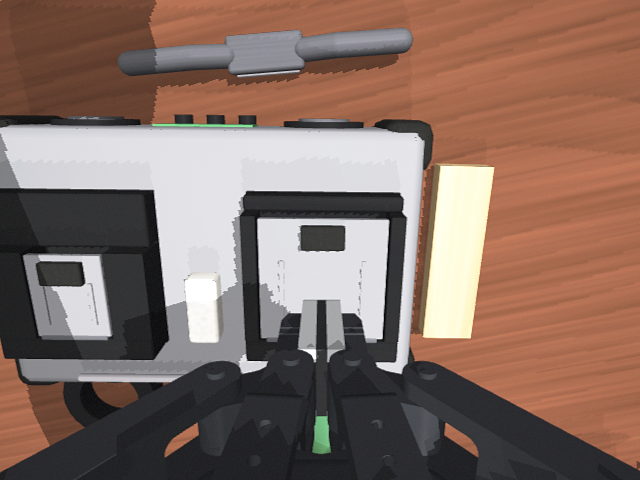

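The wrist view shows the pad centre at about (322.5, 238), with the lid square to the image. I'll refine the position with that, then press and retreat up and toward the robot.

Run:
```python
from h import *
from scipy.spatial.transform import Rotation as Rn
pos=np.array(bot.read_position()); R=Rn.from_quat(bot.read_tool_rot(),scalar_first=True).as_matrix()
k=bot.calibration("wrist"); H=np.array(k["hand_eye"])
d=R@H[:3,:3]@np.linalg.solve(np.array(k["mtx"]),[322.5,238,1]); o=pos+R@H[:3,3]
w=o+d*(.121-o[2])/d[2]; print("wrist est",w)
p=(w[:2]+np.array([.538,.0115]))/2
assert np.linalg.norm(w[:2]-[.538,.011])<.007
n=np.array([np.cos(-.217),np.sin(-.217)])
bot.move_linear([*p,.132],speed=.15)
f0=np.array(bot.read_ft_force())
hit=bot.move_linear([*p,.109],speed=.015,until_force=10)
z=bot.read_position(); f=np.array(bot.read_ft_force())-f0
b=p-.10*n
bot.move_linear([*b,.21],speed=.35)
print(hit,z,f,bot.read_clock())
bot.move_linear([*(p-.2*n),.26],speed=.3)
bot.wait(2.2)
for c in ("side","top"): cv2.imwrite(f"pics/{c}2.png",bot.camera(c)[:,:,::-1])
print(bot.read_clock(),bot.read_ft_force())
```

```text
wrist est [0.53792275 0.01370766 0.121     ]
True [0.53724036 0.01276632 0.11507072] [-1.65495994  1.82729826  6.41604506] 6.6667
9.4917 [0.42355183 0.48693733 0.24329249]
```

View pics/side2.png

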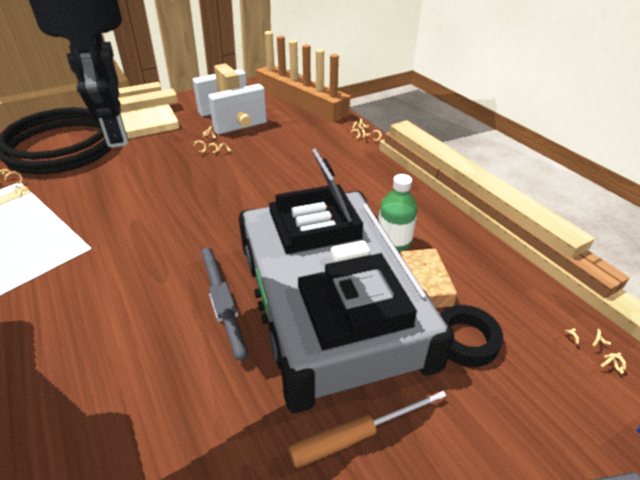

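The battery lid stands open, with its free edge near (318, 152) and the batteries visible. The small hatch is still shut and nothing else has moved. I'll wait a little longer so the open lid gets its full two seconds, then hand in.

Run:
```python
from cell import bot
bot.wait(1.5); print(bot.read_clock()); print(bot.close_job())
```

```text
10.9917
the job is handed in; nothing more can be done
None
```

The battery hatch was pressed once, sprang open and was still open about 2 s after the hand moved clear; the small hatch stayed shut, nothing else appeared disturbed, and the job was handed in at 11 s.

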